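# Dispense one tube cap and nudge it into the staging lane

## Robot

A 6-joint arm with a two-finger parallel gripper is mounted at the origin on the work surface. World frame = base frame: x ahead of the robot, y to its left, z up, the work surface at z = 0. Lengths are in m, angles in rad, forces in N, time in s.
With the tool pointing down it reaches from about 0.4 to 0.825 m from the base axis. Payload 7 kg.
Tool frame: the origin (TCP) lies at the centre of the arm's flange, where the gripper is bolted on; the fingertips stand 178 mm ahead of it and the grasp point (between the pads) lies arm.tcp_to_grasp ahead of it (arm.tcp_to_grasp is the distance from the TCP to the grasp point, in m); z points along the fingers, y is the direction in which the jaws open and shut (so a half turn about z gives the same grasp; the last joint's range is limited). The gripper opens to 88 mm and grips with 3 to 60 N. Pads are 19 mm wide; open, the fingers measure 130 mm over their backs; the gripper's body (78 mm by 193 mm) begins 47 mm behind the grasp point.
Start: joints at [-0.945, 0.359, 0.012, 0, -1.224, -0.288], TCP at [0.224, -0.637, 0.405] pointing down, gripper open.
Joint ranges: [-3.07, 3.07], [-1.43, 2.12], [-1.02, 1.25], [-3.03, 1.67], [-3.05, -0], [-3.03, 3.03]. Speed limits (rad/s): [2.39, 2.39, 3.01, 3.14, 3.14, 3.14].

## Interface

Orientations are given as [roll, pitch, yaw] about the fixed x, y, z axes, in that order (R = Rz(yaw) Ry(pitch) Rx(roll)).
In Python, from station import arm gives the robot as it stands.
- The arm moves only by the tool move_arm, never from a script. Its argument "deltas" is a list of rows, each a list of 6 numbers: the shift along the world's x, y, z in mm, then the turn, a rotation vector about the world's x, y, z in degrees. In form: [[tx, ty, tz, ax, ay, az], ...]. A call has exactly 5 rows; each row shifts and turns the commanded pose from where the row before left it; what a row does not reach is not made up. A row lasts 1/12 s, in which the tool goes at most 41.7 mm and 7.16 degrees, less where a joint would pass 70% of its speed; a pose out of reach is approached as far as the arm can. A call with a gripper value outside its range is refused whole. "claw" is the closure in counts, from 0 (fully open) to 255 (shut), set as the call begins (left out, the last holds). The fingers move at their own pace and stop on an object; "squeeze" is the grip in N (left out, the last holds). Time passes only in rows, so rows that do not move let the fingers close, or fill a call up. It gives the time, the measured TCP pose, the force and the opening at its end, in the units of the state.
- arm.get_state(): the state, without advancing time (a new reading comes with each control period).
- arm.grab_frame(name): name is "scene" or "top" or "wrist"; returns the picture (400x640x3 uint8, red, green, blue); there is no depth.
- arm.calibration(name): a dict with "intrinsics" (3x3 intrinsics, pixels), "T" (4x4, takes a point from camera to world coordinates); the wrist camera has in their place "mount" (4x4, takes a point from camera to tool coordinates, whose origin is the TCP and whose axes are the flange's). Camera axes: x right, y up, looking along -z (the intrinsics and any distortion apply to the point x, -y, -z); pixel columns grow to the right and rows downward; lengths in m; the calibration is good to about 2 mm. A picture is of the moment at which its call begins: read the wrist's pose just before it. calibration takes no time and is no camera call.
- arm.job_done(): hands the job in, once; it reports no verdict.
Trained networks look in the newest picture that a camera, given by its name, has taken for a name from the list of things; names that differ only in an ending like _2 or _b are one class to them, and where a whole thing is asked for, a point or a joint stands for the part that bears it (a point fixed in the world has none). Each returns a list of dicts, best first, with "score" (0 to 1); they miss things now and then, are a little off and sometimes report something else, mostly with a low value. They report only what shows in the picture. A call takes as long as a camera call. They do not tell look-alikes from the thing itself.
- arm.spot_in(thing, camera): "xy" ([column, row] in pixels, amid what is visible of it).
- arm.masks_of(thing, camera): "pixels" (400x640 bool, what is visible of it) and "xy" ([column, row] in pixels, amid what is visible of it).
- arm.spot_point(thing, camera): "xy" ([column, row] in pixels: a listed point, or the origin of a listed thing).
The state is a dict: "t": time; "q": joint angles; "qd": joint speeds; "joint_efforts": joint torques, N m; "eef_pos": TCP position; "ee_rot": TCP orientation; "force": force on the tool from outside, world axes, zero at the start; "moment": the same for the moment, N m; "width": finger opening in m.
Only numpy, scipy, OpenCV 4.12 (cv2) and the standard library are available. Lean on these libraries where they do the work, as an engineer would, in place of code of your own. Each camera call takes 0.05 s, during which the arm holds its last target. There are 200 camera calls.

## Task

Press the black plunger of the cap dispenser all the way down once and let it come back up, so that a single green cap is ejected onto the bench and the next one stays in the magazine. Then nudge the ejected cap sideways along the bench with the fingertips until the whole cap lies flat between the two low rails of the staging lane, sticking out at neither end. Only push the cap, never pick it up, and leave the steel dish and the jar where they stand.

Things in the scene. Friction and masses are not known exactly. Their poses are not given: they have to be found in the camera images.
- dispenser: Fixed cap dispenser: white housing (x -100 to -19 mm, 36 mm high) with a black plunger at x = -62 mm, and a clear magazine (x -19 to 22 mm, 45 mm high, closed on top) of three stacked green caps, the lowest standing on the bench; all 54 mm wide (y). Origin on the bench on the magazine's axis; x points level out of the outlet, a 16 mm high slot under the magazine's +x wall; z up.
- drop_spot (a point): Point on the bench 60 mm in front of the dispenser's origin, where the ejected cap comes to stand (its centre, within about 5 mm) after a full, unhurried press: a hidden blade pushes it out 59 mm and goes back with the plunger. A second full press would eject a second cap.
- plunger_top (a point): Centre of the flat top of the plunger knob, black, 36 mm across, 80 mm above the bench at rest; it goes straight down.
- plunger (a joint): Plunger travel in m: 0 up (rest), 0.028 fully pressed (end stop). The spring takes about 3 N at the start and 8.5 N at the end and brings it back up within half a second of release.
- cap0_center (a point): Centre (half-way up, 6 mm over its underside) of the lowest cap, the one that is ejected: a green plastic disc, 36 mm across, 12 mm high, about 12 g, with a dark rubber centre on top; z up. It slides on the bench.
- cap1_center (a point): Centre of the next cap in the magazine, the same kind; it starts 18 mm above the bench, drops to 6 mm after the press, and must stay in the magazine.
- lane: Fixed staging lane left or right of the outlet: thin grey panel flush with the bench between two parallel aluminium rails, 100 mm long, 5 mm thick, 10 mm high, inner faces 90 mm apart (x = +-45 mm). Origin on the bench at the lane's centre; y runs along the lane, x across it. Both ends (y = +-50 mm) are open, one faces the ejected cap.
- dish: Small loose round steel dish, 68 mm across, 28 mm high, on the other side of the outlet from the lane; origin at the centre of its underside. To be left alone.
- jar: Small loose lidded specimen jar, 46 mm across, 62 mm high, standing beside the dispenser's housing; origin at the centre of its underside. To be left alone.
There are look-alikes about, which are no part of the job. Leave any yellow look-alike of the dispenser alone.

How it is judged:
By the outcome, as a careful person would: the job done as asked, in the order asked, and still so for the second after the job is handed in, with the robot touching nothing.
It also fails if it takes over 45 s, if anything falls off the work surface, if the arm or the gripper's body presses on something with over 40 N, if the wrist force passes 120 N, or if a joint passes its speed limit or range.

## Working session

There is one attempt and no reset: what is moved stays moved. The work goes in short steps, Python scripts to look and compute and a tool call to move; the robot and the scene stay as the last step left them, time stands still between calls to the robot, and variables do not carry over. Pictures are saved under pics/ and viewed, about 8 in all and at most 12, crops included, and the job is handed in when it is done.

Besides the shell and the picture viewer there is one more tool, called after "Request:" as name([rows], argument=value, ...), one row to a line, values as JSON. move_arm: Moves the arm, as the interface text tells. Its arguments: {"type":"object","properties":{"deltas":{"type":"array","items":{"type":"array","items":{"type":"number"}}},"claw":{"type":"number"},"squeeze":{"type":"number"}},"required":["deltas"]}

```bash
mkdir -p pics; cat > h.py <<'E'
import numpy as np, cv2
from station import arm
def ray(cam,px,z):
    c=arm.calibration(cam); K=np.array(c["intrinsics"]); T=np.array(c["T"])
    d=np.linalg.inv(K)@[px[0],px[1],1]; d=T[:3,:3]@[d[0],-d[1],-d[2]]; o=T[:3,3]
    return (o+d*(z-o[2])/d[2])
def proj(cam,p):
    c=arm.calibration(cam); K=np.array(c["intrinsics"]); T=np.array(c["T"])
    q=T[:3,:3].T@(np.array(p)-T[:3,3]); u=K@[q[0],-q[1],-q[2]]; return u[:2]/u[2]
E
python3 - <<'E'
from h import *
for n in("top","scene"):
    im=arm.grab_frame(n); cv2.imwrite(f"pics/{n}0.png",im[:,:,::-1])
    print({k:(np.round(v,3).tolist() if hasattr(v,'__len__') else v) for k,v in arm.calibration(n).items()})
    for t,z in(("dispenser",0),("plunger_top",.08),("cap0_center",.006),("cap1_center",.018),("lane",0),("dish",0),("jar",0),("drop_spot",0)):
        print(n,t,[(round(r["score"],2),np.round(r["xy"]).tolist(),np.round(ray(n,r["xy"],z)[:2],3).tolist()) for r in arm.spot_point(t,n)[:4]])
s=arm.get_state();print(s["t"],s["eef_pos"],s["ee_rot"],s["width"],arm.tcp_to_grasp)
E
```

```text
{'intrinsics': [[368.332, 0.0, 316.71], [0.0, 368.332, 200.259], [0.0, 0.0, 1.0]], 'T': [[0.025, 0.982, -0.188, 0.462], [-0.999, 0.032, 0.034, 0.048], [0.039, 0.187, 0.982, 0.767], [0.0, 0.0, 0.0, 1.0]]}
top dispenser [(0.9, [336.0, 230.0], [0.547, -0.021]), (0.77, [402.0, 282.0], [0.444, -0.158])]
top plunger_top [(0.67, [410.0, 313.0], [0.391, -0.151]), (0.66, [333.0, 257.0], [0.488, -0.009]), (0.66, [358.0, 138.0], [0.722, -0.054])]
top cap0_center []
top cap1_center [(0.19, [335.0, 256.0], [0.492, -0.017])]
top lane [(0.72, [407.0, 215.0], [0.585, -0.171])]
top dish [(0.73, [281.0, 191.0], [0.628, 0.098])]
top jar [(0.61, [265.0, 256.0], [0.489, 0.125])]
top drop_spot [(0.67, [345.0, 200.0], [0.612, -0.038]), (0.61, [358.0, 95.0], [0.854, -0.064])]
{'intrinsics': [[519.119, 0.0, 321.031], [0.0, 519.119, 197.889], [0.0, 0.0, 1.0]], 'T': [[0.235, -0.559, 0.795, 1.321], [0.972, 0.141, -0.188, -0.146], [-0.007, 0.817, 0.576, 0.619], [0.0, 0.0, 0.0, 1.0]]}
scene dispenser [(0.81, [215.0, 205.0], [0.437, -0.159]), (0.67, [296.0, 322.0], [0.782, -0.059]), (0.64, [288.0, 226.0], [0.541, -0.028])]
scene plunger_top [(0.81, [216.0, 158.0], [0.387, -0.143]), (0.81, [288.0, 258.0], [0.723, -0.057]), (0.64, [288.0, 174.0], [0.486, -0.013])]
scene cap0_center [(0.53, [294.0, 226.0], [0.553, -0.017])]
scene cap1_center []
scene lane [(0.78, [214.0, 254.0], [0.591, -0.171])]
scene dish [(0.55, [365.0, 245.0], [0.633, 0.098])]
scene jar [(0.64, [358.0, 199.0], [0.49, 0.128])]
scene drop_spot [(0.59, [214.0, 224.0], [0.5, -0.166])]
0.9 [ 0.223686   -0.63683811  0.40466086] [-3.14156698e+00  3.21534690e-06 -2.80379191e+00] 0.08789372921173938 0.1593
```

View pics/top0.png

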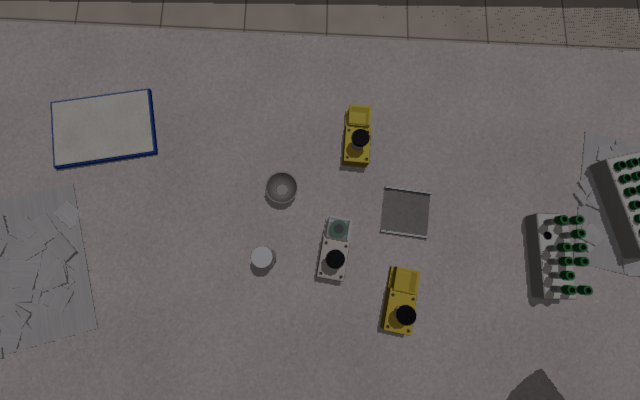

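View pics/scene0.png

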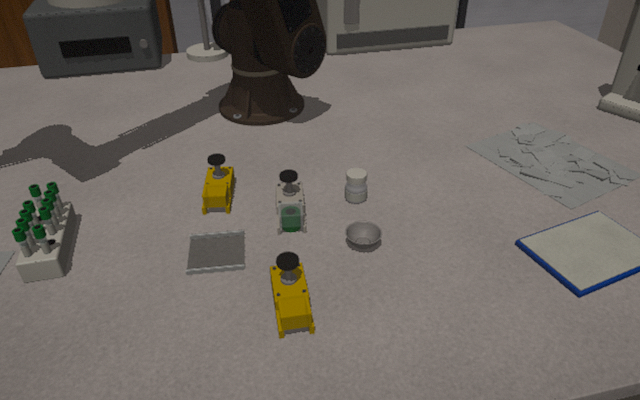

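The real dispenser could be confused with three units in the top view: yellow at (402,300), yellow at (357,135), and white with a clear magazine at (335,250). I choose the white one. The lane is at (406,213), the dish at (281,188) and the jar at (262,257). Next I check this in a crop and refine the poses.

```bash
python3 - <<'E'
from h import *
im=arm.grab_frame("top")[:,:,::-1]
cv2.imwrite("pics/crop1.png",cv2.resize(im[160:300,290:450],None,fx=5,fy=4.28*5/5,interpolation=cv2.INTER_CUBIC)[:600] if 0 else cv2.resize(im[165:295,290:450],(738,600),interpolation=cv2.INTER_CUBIC))
def mask(t,near,cam="top"):
    return min(arm.masks_of(t,cam),key=lambda r:np.hypot(*(np.array(r["xy"])-near)))
m=mask("lane",(406,213))["pixels"]
w=np.array([ray("top",p,.0)[:2] for p in np.argwhere(m)[:,::-1]])
print("lane",cv2.minAreaRect((w*1000).astype(np.float32)))
m=mask("dispenser",(335,250));print(m["xy"],m["score"])
w=np.array([ray("top",p,.036)[:2] for p in np.argwhere(m["pixels"])[:,::-1]])
print("disp",cv2.minAreaRect((w*1000).astype(np.float32)))
# plunger knob: black pixels
g=im.max(2); sub=np.zeros_like(g); sub[240:275,315:355]=(g[240:275,315:355]<35)
n,l,s,c=cv2.connectedComponentsWithStats(sub); k=1+np.argmax(s[1:,4]); print("knob",s[k],c[k],ray("top",c[k],.08))
arm.grab_frame("scene")
for t,z in(("plunger_top",.08),("cap0_center",.006)):
    print(t,[(round(r["score"],2),r["xy"],ray("scene",r["xy"],z)) for r in arm.spot_point(t,"scene")])
E
```

```text
lane ((591.4035034179688, -167.3171844482422), (101.16227722167969, 101.68241882324219), 84.20359802246094)
[335.2, 246.7] 0.8
disp ((509.34320068359375, -14.31900405883789), (55.77322769165039, 125.7181167602539), 81.82483673095703)
knob [326 250  19  19 271] [334.70479705 258.8597786 ] [ 0.48509329 -0.01141253  0.08      ]
plunger_top [(0.91, [285.9, 255.4], array([ 0.71493304, -0.05936835,  0.08      ])), (0.81, [216.4, 157.0], array([ 0.38487339, -0.14214581,  0.08      ])), (0.7, [287.9, 174.6], array([ 0.48597052, -0.01333059,  0.08      ]))]
cap0_center [(0.66, [289.5, 226.5], array([ 0.55214291, -0.02593158,  0.006     ]))]
```

View pics/crop1.png

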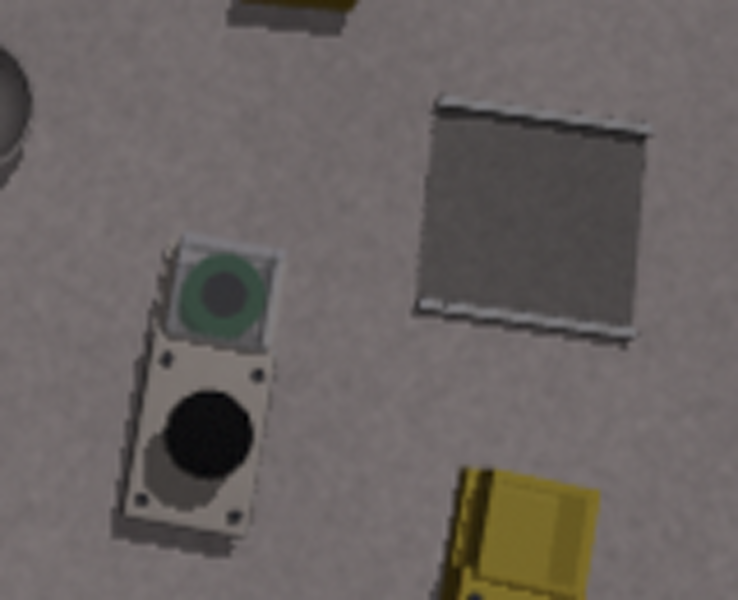

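The crop confirms it: a white unit with a clear magazine, a green cap inside and a black knob at about (334.7,258.9), which is world (0.486,-0.012). Moving there now.

Request:
move_arm([
  [13,31,0,0,0,-1.35],
  [13,31,0,0,0,-1.35],
  [13,31,0,0,0,-1.35],
  [13,31,0,0,0,-1.35],
  [13,31,0,0,0,-1.35],
], claw=255)

```text
t: 1.62
eef_pos: [0.2889, -0.4805, 0.4047]
ee_rot: [-3.141, 0.0, -2.923]
force: [-0.6, 0.4, -1.0]
width: 0.0596
```

Request:
move_arm([
  [13,31,0,0,0,-1.35],
  [13,31,0,0,0,-1.35],
  [13,31,0,0,0,-1.35],
  [13,31,0,0,0,-1.35],
  [13,31,0,0,0,-1.35],
])

```text
t: 2.03
eef_pos: [0.3539, -0.3253, 0.4049]
ee_rot: [-3.141, 0.001, -3.041]
force: [1.4, -0.9, 0.1]
width: 0.0267
```

Request:
move_arm([
  [13,31,-8,0,0,-1.35],
  [13,31,-8,0,0,-1.35],
  [13,31,-8,0,0,-1.35],
  [13,31,-8,0,0,-1.35],
  [13,31,-8,0,0,-1.35],
])

```text
t: 2.45
eef_pos: [0.4189, -0.1702, 0.3648]
ee_rot: [3.142, 0.001, 3.125]
force: [1.7, -0.6, -0.4]
width: 0.0006
```

Request:
move_arm([
  [13,31,-10,0,0,-1.35],
  [13,31,-10,0,0,-1.35],
  [13,31,-10,0,0,-1.35],
  [13,31,-10,0,0,-1.35],
  [0,0,0,0,0,-1.35],
])

```text
t: 2.87
eef_pos: [0.4723, -0.044, 0.3233]
ee_rot: [-3.142, -0.0, 3.01]
force: [0.5, -0.4, 0.2]
width: 0.0001
```

Request:
move_arm([
  [7,16,-10,0,0,0],
  [7,16,-15,0,0,0],
  [0,0,-15,0,0,0],
  [0,0,-15,0,0,0],
  [0,0,0,0,0,0],
])

```text
t: 3.28
eef_pos: [0.4837, -0.0159, 0.2673]
ee_rot: [-3.14, -0.004, 3.008]
force: [-1.2, 0.8, -0.4]
width: 0.0004
```

```bash
python3 - <<'E'
from h import *
a=arm.grab_frame("top")[190:290,270:390,::-1]; b=arm.grab_frame("scene")[130:250,220:370,::-1]
cv2.imwrite("pics/c2.png",np.hstack([cv2.resize(a,(400,333)),cv2.resize(b,(400,333))]))
print(arm.get_state()["eef_pos"])
E
```

```text
[ 0.48467071 -0.01600139  0.26975616]
```

View pics/c2.png

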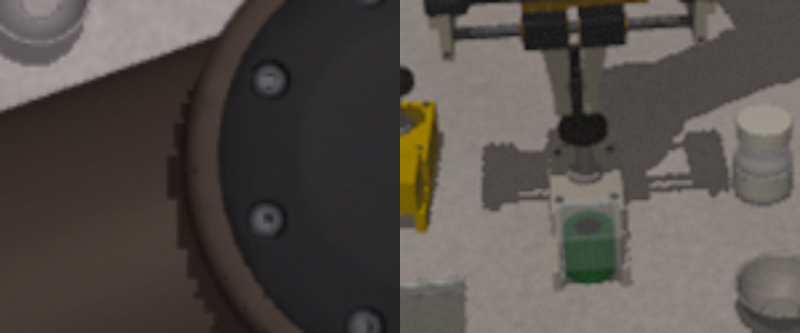

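The fingers are centred over the knob to within 4 mm, and the magazine is untouched. I correct by +3 mm in y and press gently.

Request:
move_arm([
  [1,3,-4,0,0,0],
  [0,0,-4,0,0,0],
  [0,0,-4,0,0,0],
  [0,0,-3,0,0,0],
  [0,0,-3,0,0,0],
])

```text
t: 3.8
eef_pos: [0.486, -0.0128, 0.252]
ee_rot: [3.141, 0.001, 3.008]
force: [-0.6, 0.6, 5.4]
width: 0.0005
```

Request:
move_arm([
  [0,0,-3,0,0,0],
  [0,0,-3,0,0,0],
  [0,0,-3,0,0,0],
  [0,0,-3,0,0,0],
  [0,0,-3,0,0,0],
])

```text
t: 4.22
eef_pos: [0.4861, -0.0127, 0.2371]
ee_rot: [3.141, 0.001, 3.008]
force: [-0.6, 1.2, 8.1]
width: 0.0005
```

Request:
move_arm([
  [0,0,-2,0,0,0],
  [0,0,-2,0,0,0],
  [0,0,0,0,0,0],
  [0,0,0,0,0,0],
  [0,0,0,0,0,0],
])

```text
t: 4.63
eef_pos: [0.4861, -0.0127, 0.2332]
ee_rot: [3.141, 0.001, 3.009]
force: [0.2, 0.6, 7.5]
width: 0.0006
```

Request:
move_arm([
  [0,0,-1,0,0,0],
  [0,0,-1,0,0,0],
  [0,0,-1,0,0,0],
  [0,0,-1,0,0,0],
  [0,0,0,0,0,0],
])

```text
t: 5.05
eef_pos: [0.4861, -0.0127, 0.2302]
ee_rot: [3.141, 0.001, 3.009]
force: [-6.2, 2.1, 20.1]
width: 0.0007
```

The force is 20 N with no further travel, so the plunger is at its end stop. Releasing.

Request:
move_arm([
  [0,0,6,0,0,0],
  [0,0,10,0,0,0],
  [0,0,15,0,0,0],
  [0,0,20,0,0,0],
  [0,0,20,0,0,0],
])

```text
t: 5.47
eef_pos: [0.4853, -0.013, 0.2999]
ee_rot: [-3.141, -0.001, 3.008]
force: [0.2, -0.8, 0.7]
width: 0.0003
```

Request:
move_arm([
  [0,30,20,0,0,0],
  [0,35,10,0,0,0],
  [0,35,10,0,0,0],
  [0,0,0,0,0,0],
  [0,0,0,0,0,0],
])

```text
t: 5.88
eef_pos: [0.4856, 0.0886, 0.34]
ee_rot: [3.141, 0.001, 3.011]
force: [0.5, -0.2, -1.1]
width: 0.0006
```

```bash
python3 - <<'E'
from h import *
for n in("top","scene"):
    im=arm.grab_frame(n)[:,:,::-1]
    for t,z in(("cap0_center",.006),("drop_spot",0)):
        print(n,t,[(round(r["score"],2),r["xy"],ray(n,r["xy"],z)[:2].round(4)) for r in arm.spot_point(t,n)])
    hsv=cv2.cvtColor(np.ascontiguousarray(im),cv2.COLOR_BGR2HSV); m=cv2.inRange(hsv,(55,60,30),(90,255,255))
    k,l,s,c=cv2.connectedComponentsWithStats(m)
    for i in range(1,k):
        if s[i,4]>30: print(n,s[i],c[i].round(1),ray(n,c[i],.012)[:2].round(4))
    cv2.imwrite(f"pics/{n}3.png",im)
a=cv2.imread("pics/top3.png")[150:290,270:450]; b=cv2.imread("pics/scene3.png")[150:290,180:400]
cv2.imwrite("pics/c3.png",np.hstack([cv2.resize(a,(400,311)),cv2.resize(b,(400,255)).copy() if 0 else cv2.resize(b,(400,311))]))
print(arm.get_state()["eef_pos"],arm.get_state()["t"])
E
```

```text
top cap0_center [(0.57, [339.7, 205.2], array([ 0.5994, -0.0266]))]
top drop_spot [(0.66, [341.7, 203.8], array([ 0.6037, -0.0314])), (0.55, [359.8, 94.7], array([ 0.8551, -0.0692]))]
top [614 158  26  12 152] [626.3 163.7] [ 0.7117 -0.6586]
top [619 171  21  12 132] [629.1 177.1] [ 0.6814 -0.6606]
top [624 185  16  11 101] [631.5 190.6] [ 0.651  -0.6618]
top [333 195  18  17 185] [341.3 203.1] [ 0.6029 -0.0293]
top [629 200  11   9  66] [633.8 204.5] [ 0.6204 -0.6625]
top [554 215  31   9 203] [568.6 219.4] [ 0.5834 -0.5145]
top [634 214   6   9  40] [637. 218.] [ 0.5911 -0.6655]
top [571 229  15   9 101] [577.8 233.3] [ 0.5543 -0.5314]
top [557 242  31  10 206] [571.8 246.9] [ 0.5254 -0.5151]
top [558 257  31   9 206] [573.  260.9] [ 0.4964 -0.5147]
top [560 271  15   9 102] [566.8 274.8] [ 0.4675 -0.4983]
top [561 285  32  10 215] [576.1 289.5] [ 0.4384 -0.5149]
scene cap0_center [(0.68, [292.0, 246.7], array([ 0.6111, -0.0325]))]
scene drop_spot [(0.6, [215.7, 224.5], array([ 0.5037, -0.162 ]))]
scene [ 38 182  21  38 405] [ 48.1 201.2] [ 0.3596 -0.4858]
scene [ 29 184  12  13 110] [ 34.6 190.4] [ 0.3109 -0.5203]
scene [ 12 200  24  42 465] [ 23.6 221.3] [ 0.4193 -0.5195]
scene [282 216  18  16 223] [290.9 224. ] [ 0.5528 -0.0231]
scene [ 32 224  14  15 144] [ 38.7 231.2] [ 0.4593 -0.4851]
scene [283 235  19  18 234] [292.1 243.7] [ 0.61  -0.032]
[0.48558377 0.08626982 0.33920176] 6.1833
```

View pics/c3.png

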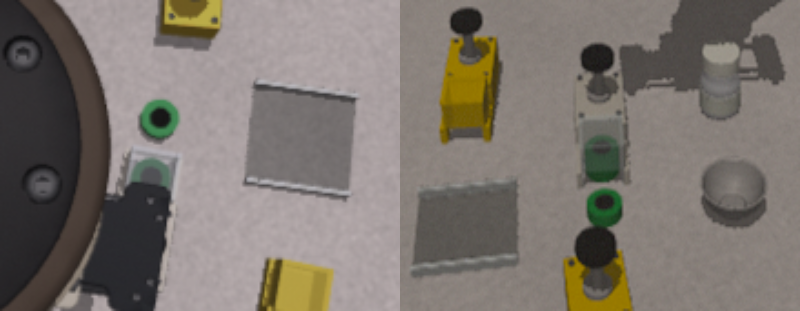

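Exactly one cap is out, at about (0.606,-0.030), and the next one is in the magazine with the plunger back up. The jaw axis already points along the line from the cap to the lane centre (0.590,-0.169). I move behind the cap, between it and the dish.

Request:
move_arm([
  [26,-13,0,0,0,0],
  [26,-13,0,0,0,0],
  [25,-13,-10,0,0,0],
  [25,-13,-20,0,0,0],
  [25,-14,-20,0,0,0],
])

```text
t: 6.6
eef_pos: [0.614, 0.0197, 0.2894]
ee_rot: [3.141, 0.001, 3.007]
force: [0.1, 1.1, 0.4]
width: 0.0004
```

Request:
move_arm([
  [0,0,-20,0,0,0],
  [0,0,-20,0,0,0],
  [0,0,-15,0,0,0],
  [0,0,0,0,0,0],
  [0,0,0,0,0,0],
])

```text
t: 7.02
eef_pos: [0.6125, 0.0203, 0.2338]
ee_rot: [-3.14, -0.002, 3.007]
force: [0.4, 0.3, 0.0]
width: 0.0007
```

Request:
move_arm([
  [0,0,-20,0,0,0],
  [0,0,-15,0,0,0],
  [0,0,-10,0,0,0],
  [0,0,-6,0,0,0],
  [0,0,0,0,0,0],
])

```text
t: 7.43
eef_pos: [0.6126, 0.0211, 0.1833]
ee_rot: [-3.141, -0.001, 3.008]
force: [0.4, -0.6, -0.0]
width: 0.0006
```

```bash
python3 - <<'E'
from h import *
b=arm.grab_frame("scene")[190:300,180:400,::-1]
cv2.imwrite("pics/c4.png",cv2.resize(b,(800,400)))
s=arm.get_state();print(s["eef_pos"],s["force"])
E
```

```text
[0.61286663 0.02116982 0.18401306] [ 0.27818838  0.21349753 -0.21083941]
```

View pics/c4.png

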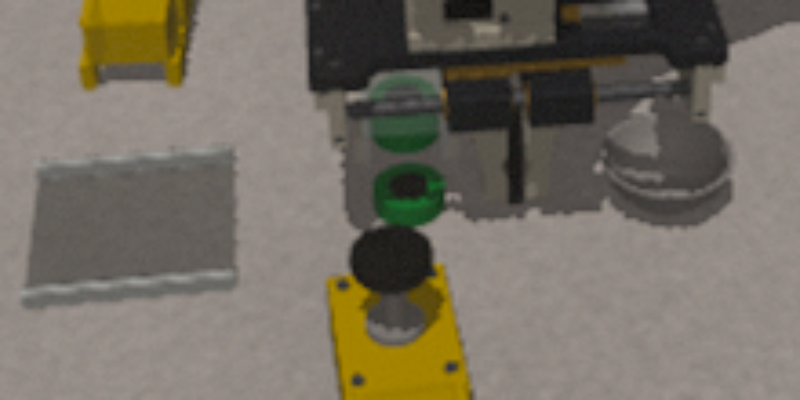

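The fingertips are down at crop (512,200), in line with the cap at (410,195) and clear of the dish. Pushing.

Request:
move_arm([
  [-1,-8,0,0,0,0],
  [-1,-8,0,0,0,0],
  [-1,-8,0,0,0,0],
  [-1,-6,0,0,0,0],
  [-1,-6,0,0,0,0],
])

```text
t: 7.9
eef_pos: [0.6076, -0.0159, 0.1841]
ee_rot: [3.141, 0.001, 3.008]
force: [0.4, 0.3, 0.2]
width: 0.0004
```

Request:
move_arm([
  [-1,-6,0,0,0,0],
  [-1,-6,0,0,0,0],
  [-1,-6,0,0,0,0],
  [-0.5,-6,0,0,0,0],
  [-0.5,-6,0,0,0,0],
])

```text
t: 8.32
eef_pos: [0.6036, -0.0454, 0.1837]
ee_rot: [-3.142, -0.0, 3.008]
force: [0.7, 0.1, -0.1]
width: -0.0001
```

```bash
cat > look.py <<'E'
from h import *
import sys
for n in("top","scene"):
    im=np.ascontiguousarray(arm.grab_frame(n)[:,:,::-1]); cv2.imwrite(f"pics/{n}_{sys.argv[1]}.png",im)
    print(n,[(round(r["score"],2),r["xy"],ray(n,r["xy"],.006)[:2].round(4)) for r in arm.spot_point("cap0_center",n)])
    m=cv2.inRange(cv2.cvtColor(im,cv2.COLOR_BGR2HSV),(50,60,30),(90,255,255))
    k,l,s,c=cv2.connectedComponentsWithStats(m)
    for i in range(1,k):
        if s[i,4]>20 and 100<c[i][0]<450: print(n,s[i],c[i].round(1),ray(n,c[i],.008)[:2].round(4))
s=arm.get_state();print(s["t"],s["eef_pos"],s["force"])
E
python3 look.py 5
```

```text
top [(0.22, [340.4, 203.1], array([ 0.604, -0.028]))]
scene [(0.87, [264.0, 247.4], array([ 0.6007, -0.082 ]))]
scene [255 237  20  17 236] [264.8 245.5] [ 0.5982 -0.0799]
8.5167 [ 0.60369547 -0.04503458  0.1835948 ] [-0.03685804  0.31776769  0.05908741]
```

The cap is at (0.600,-0.081) in the scene camera, centred on the fingertips. It needs about 88 mm more in y.

Request:
move_arm([
  [-1,-7,0,0,0,0],
  [-1,-7,0,0,0,0],
  [-1,-7,0,0,0,0],
  [-0.5,-7,0,0,0,0],
  [-0.5,-7,0,0,0,0],
])

```text
t: 8.93
eef_pos: [0.5995, -0.0807, 0.1837]
ee_rot: [-3.142, -0.0, 3.008]
force: [-1.1, 0.6, 0.9]
width: 0.0003
```

Request:
move_arm([
  [-1,-6,0,0,0,0],
  [-1,-6,0,0,0,0],
  [-1,-6,0,0,0,0],
  [-0.5,-6,0,0,0,0],
  [-0.5,-5,0,0,0,0],
])

```text
t: 9.35
eef_pos: [0.5956, -0.1095, 0.1837]
ee_rot: [-3.142, -0.0, 3.008]
force: [0.3, -0.0, 0.9]
width: -0.0001
```

```bash
python3 look.py 6; python3 -c "
import cv2
cv2.imwrite('pics/c6.png',cv2.resize(cv2.imread('pics/scene_6.png')[190:300,180:400],(800,400)))"
```

```text
top []
scene [(0.64, [228.5, 249.1], array([ 0.5898, -0.1448])), (0.63, [214.4, 251.7], array([ 0.5908, -0.17  ])), (0.26, [290.8, 177.2], array([0.3831, 0.009 ]))]
scene [282 219  18  13 122] [290.  226.2] [ 0.5539 -0.0251]
scene [219 239  20  18 241] [228.8 247.9] [ 0.5891 -0.144 ]
9.55 [ 0.59567323 -0.10898931  0.18365975] [ 0.66760906 -0.13424447 -0.20853813]
```

View pics/c6.png

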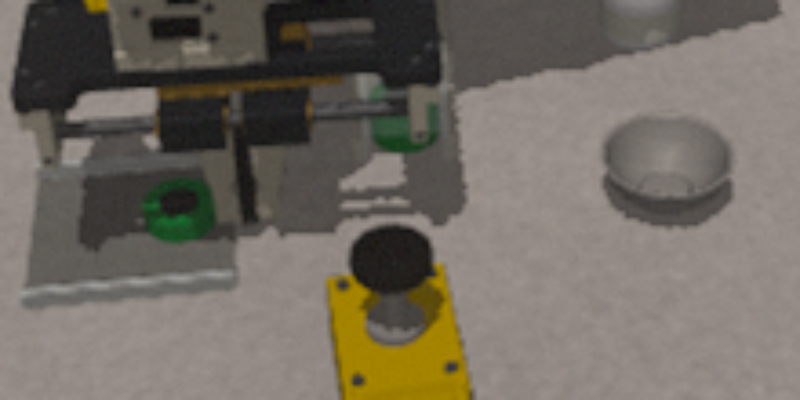

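The cap is at crop (180,210), just inside the lane mouth. It needs 25 mm more.

Request:
move_arm([
  [-0.5,-6,0,0,0,0],
  [-0.5,-6,0,0,0,0],
  [-0.5,-6,0,0,0,0],
  [-0.5,-4,0,0,0,0],
  [0,-3,0,0,0,0],
])

```text
t: 9.97
eef_pos: [0.5935, -0.1345, 0.1836]
ee_rot: [-3.142, -0.0, 3.008]
force: [-0.2, -0.1, 0.0]
width: 0.0006
```

Request:
move_arm([
  [1,10,0,0,0,0],
  [1,10,0,0,0,0],
  [0,0,20,0,0,0],
  [0,0,30,0,0,0],
  [0,0,40,0,0,0],
])

```text
t: 10.38
eef_pos: [0.5948, -0.1127, 0.272]
ee_rot: [-3.141, -0.006, 3.009]
force: [1.4, -0.5, 0.5]
width: -0.0
```

Request:
move_arm([
  [0,35,25,0,0,0],
  [0,35,20,0,0,0],
  [0,35,20,0,0,0],
  [0,35,0,0,0,0],
  [0,35,0,0,0,0],
])

```text
t: 10.8
eef_pos: [0.5955, 0.0627, 0.34]
ee_rot: [3.14, 0.003, 3.009]
force: [0.6, -0.0, -1.2]
width: 0.0005
```

Request:
move_arm([
  [0,35,0,0,0,0],
  [0,30,0,0,0,0],
  [0,0,0,0,0,0],
  [0,0,0,0,0,0],
  [0,0,0,0,0,0],
])

```text
t: 11.22
eef_pos: [0.5953, 0.1258, 0.3377]
ee_rot: [-3.141, -0.0, 3.009]
force: [0.1, -1.2, -0.1]
width: 0.0002
```

```bash
python3 look.py 7; python3 -c "
import cv2,numpy as np
a=cv2.imread('pics/top_7.png')[150:290,270:450]; b=cv2.imread('pics/scene_7.png')[150:290,180:400]
cv2.imwrite('pics/c7.png',np.hstack([cv2.resize(a,(400,311)),cv2.resize(b,(400,311))]))"
```

```text
top [(0.55, [406.0, 214.9], array([ 0.5832, -0.1672]))]
top [397 205  19  18 205] [406.1 213.9] [ 0.585  -0.1668]
scene [(0.71, [214.1, 251.0], array([ 0.5887, -0.1703]))]
scene [283 212  15   3  22] [290.5 212.7] [ 0.5123 -0.0162]
scene [282 216  18  16 221] [291.  224.1] [ 0.548  -0.0222]
scene [205 240  21  18 257] [215.3 248.8] [ 0.5857 -0.1678]
11.4167 [0.59564621 0.12422966 0.33792584] [-0.69337929  0.86070057 -0.39707593]
```

View pics/c7.png

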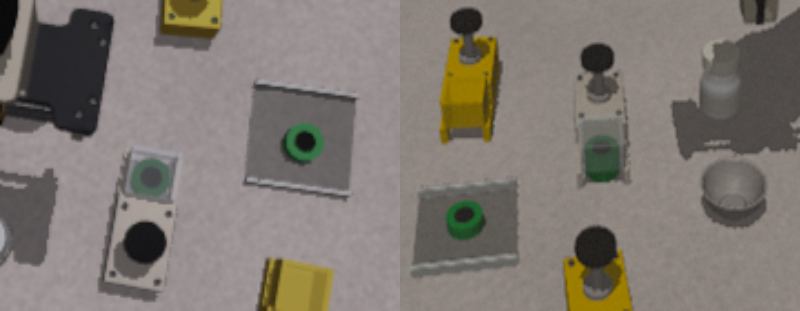

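The cap lies in the middle of the lane at crop (305,142). The next cap is still in the magazine, the plunger is up, and the dish and jar stand where they were.

```bash
python3 -c "
from station import arm
print(arm.job_done())"
```

```text
the job is handed in; nothing more can be done
None
```

The job is done and handed in at about 11.4 s: one cap was ejected and now lies flat in the middle of the staging lane.

- **Press:** I pressed the white dispenser's plunger once, to the end stop, where the force reached about 20 N with no further travel. Then I released it.
- **Push:** I slid the ejected cap about 140 mm along the bench with closed fingertips, and never gripped or lifted it.
- **Final position:** The cap's centre is at about (0.585, -0.168). The lane's centre is at about (0.590, -0.169), so there is a wide margin to the rails and both ends. The top and scene cameras agree to within about 6 mm.
- **Everything else:** In the last picture the plunger is up and the next cap is in the magazine. The dish, the jar and the yellow units look unmoved, and the arm is clear. I judged that by eye and did not measure the dish and jar again.
- **Doubtful detections:** While the arm blocked the top view, the network gave one weak false cap reading (score 0.22). The scene camera's reading for the drop spot was also wrong both times. I used neither.

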